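# Unlock and twist off the top pen-parts tray

### The arm

A 6-joint arm with a two-finger parallel gripper is mounted at the origin on the work surface. World frame = base frame: x ahead of the robot, y to its left, z up, the work surface at z = 0. Lengths are in m, angles in rad, forces in N, time in s.
With the tool pointing down it reaches from about 0.4 to 0.825 m from the base axis. Payload 7 kg.
Tool frame: the origin (TCP) lies between the finger pads; the fingertips stand 11 mm ahead of it and the grasp point (between the pads) lies 8 mm behind it; z points along the fingers, y is the direction in which the jaws open and shut (so a half turn about z gives the same grasp; the last joint's range is limited). The gripper opens to 85 mm and grips with 20 to 120 N. Pads are 22 mm wide; open, the fingers measure 114 mm over their backs; the gripper's body (76 mm by 85 mm) begins 54 mm behind the grasp point. The pads swing forward as they close: fully open they stand 13 mm farther back than shut.
Start: joints at [-1.035, 0.359, 0.012, 0, -1.224, -0.288], TCP at [0.166, -0.654, 0.242] pointing down, gripper open.
Joint ranges: [-3.07, 3.07], [-1.43, 2.12], [-1.02, 1.25], [-3.03, 1.67], [-3.05, -0], [-3.03, 3.03]. Speed limits (rad/s): [2.39, 2.39, 3.01, 3.14, 3.14, 3.14].

### API

Orientations are given as a rotation vector (axis times angle).
In Python, from station import r, cams, ticket gives the robot as it stands.
- The arm moves only by the tool send_rows, never from a script. Its argument "motion" is a list that holds one entry, the list of rows, each a list of 7 numbers: the shift along the tool's x, y, z in m, then the turn, a rotation vector about the tool's x, y, z in degrees, then the opening, from 0 (shut) to 1 (fully open). In form: [[[x, y, z, ax, ay, az, jaw], ...]]. A call has exactly 8 rows; each row shifts and turns the pose as measured when the row begins, along the tool's axes as they then stand; what a row does not reach is not made up. A row lasts 1/8 s, in which the tool goes at most 62.5 mm and 10.7 degrees, less where a joint would pass 70% of its speed; a pose out of reach is approached as far as the arm can. A call with a gripper value outside its range is refused whole. The fingers move at their own pace and stop on an object; the grip force is fixed at half the most. Time passes only in rows, so rows that do not move let the fingers close, or fill a call up. It gives the time, the measured TCP pose, the force and the opening at its end, in the units of the state.
- r.get_obs(): the state, without advancing time (a new reading comes with each control period).
- cams.camera(name): name is "scene" or "top"; returns the picture (480x640x3 uint8, red, green, blue); there is no depth.
- cams.camera_info(name): a dict with "fx", "fy", "cx", "cy" (pixels), "rvec" (rotation vector, rad) and "tvec" (3), from world to camera coordinates, as OpenCV has them. Camera axes: x right, y down, z forward; pixel columns grow to the right and rows downward; lengths in m; the calibration is good to about 2 mm. A picture is of the moment at which its call begins. camera_info takes no time and is no camera call.
- ticket.close_job(): hands the job in, once; it reports no verdict.
The state is a dict: "time": time; "joint_pos": joint angles; "dq": joint speeds; "joint_efforts": joint torques, N m; "eef_pos": TCP position; "tool_rot": TCP orientation; "force": force on the tool from outside, world axes, zero at the start; "wrist_torque": the same for the moment, N m; "opening": finger opening in m.
Only numpy, scipy, OpenCV 4.12 (cv2) and the standard library are available. Lean on these libraries where they do the work, as an engineer would, in place of code of your own. Each camera call takes 0.05 s, during which the arm holds its last target. There are 200 camera calls.

### The job

Push the yellow retaining lever round until its tail, the end with the black pin, points at the green mark. Then twist the orange tray anticlockwise (seen from above) out of the blue tray beneath it while lifting it off, carry it level, and set it down gently, right way up and in the middle of the round black rubber mat. Leave the blue tray in its dock, the lever at green, and do not push about the can, the glue bottle or the screwdriver.

Things in the scene. Friction and masses are not known exactly. Their poses are not given: they have to be found in the camera images.
- tray_bar (a point): White handle bar of the round orange tray (100 mm across, 0.22 kg, top of the stack). Point on the tray's axis. The bar lies along this frame's y, 62 mm long, 14 mm wide (pinch it along x), from 7 mm below to 11 mm above this point; posts only at its ends. Tray rim 24 mm, inner floor 45 mm, underside of foot 60 mm below this point. Height 94 mm while nested, 64 mm standing on the mat.
- tray_foot (a point): Centre of the underside of the orange tray's foot, which sits 12 mm deep in the blue tray, locked by three lugs under lips. Pulled straight up it rises 3 mm, then takes the blue tray along. Turned 0.5 to 1.2 rad anticlockwise (from above) from its start (0.8 is best) with little effort, it lifts straight out. Stops near 1.45 rad and just clockwise of the start.
- lower_tray_centre (a point): The round blue tray, 100 mm across and 36 mm high, 0.5 kg, beneath the orange one; this point is at its centre, half-way up. It stands loose in the dock, kept from turning by two ears between black forks; it must stay there.
- dock: Grey plastic stack dock fixed to the bench. Origin: on the bench on the stack's axis, z up. Base 10 mm high, 140 mm wide, x -70 to 155 mm. The lever's upright pivot axis is 78 mm from the origin along the dock's +x. A black dial board (x 66 to 148 mm, y -48 to 72 mm, top 68 mm above the bench) carries a red mark and a green one, 58 mm from the pivot.
- green_mark (a point): The green mark on the dial board; 58 mm from the lever's pivot. Frame parallel to the dock's.
- lever (a joint): Angle of the yellow lever about its upright pivot, rad, growing anticlockwise from above: 0 with the tail at the red mark, 1.5 at the green mark; stops at -0.1 and 1.9. Starts between 0 and 0.8, where its arm lies over the orange tray and keeps it down; at green the tray is free. Friction holds it where it is left (about 2 N at the pin moves it). The tail points at (joint - 0.4) from the dock's +x, the arm the opposite way.
- lever_pin (a point): Upright black push pin on the lever's tail, 14 mm diameter, 40 mm from the pivot axis. This point is on its axis; the pin's top is 16 mm above this point (116 mm above the bench) and the top of the lever's flat bar (12 mm wide) 16 mm below it. The tail ends 8 mm beyond the pin.
- mat_top (a point): Centre of the top face of the round black rubber mat, 144 mm across, 4 mm thick, fixed to the bench, with a thin grey circle near its edge.
- can: Bystander: upright can with a green label, 60 mm across, 125 mm high, standing close to the dock on its -x side. Origin at the centre of its underside.
- glue: Bystander: upright white glue bottle with a red cap, 40 mm across, 130 mm high, between the dock and the mat. Origin at the centre of its underside.
- driver: Bystander: screwdriver 190 mm long lying beyond the mat, along its own x axis, handle towards its -x, under 40 mm high. Origin at its underside, mid-length.
Not all that is in view belongs to the job. What is shaped like the part that bears mat_top but turquoise is not meant.

How it is judged:
By the outcome, as a careful person would: the job done as asked, in the order asked, and still so for the second after the job is handed in, with the robot touching nothing.
It also fails if it takes over 64 s, if anything falls off the work surface, if the arm or the gripper's body presses on something with over 40 N, if the wrist force passes 120 N, or if a joint passes its speed limit or range.

## Working session

There is one attempt and no reset: what is moved stays moved. The work goes in short steps, Python scripts to look and compute and a tool call to move; the robot and the scene stay as the last step left them, time stands still between calls to the robot, and variables do not carry over. Pictures are saved under pics/ and viewed, about 8 in all and at most 12, crops included, and the job is handed in when it is done.

Besides the shell and the picture viewer there is one more tool, called after ">>>" as name(argument=value, ...) on one line, values as JSON. send_rows: Moves the arm, as the interface text tells. Its arguments: {"type":"object","properties":{"motion":{"type":"array"}},"required":["motion"]}

```bash
mkdir -p pics; ls; cat > h.py <<'E'
import numpy as np, cv2
from station import r, cams, ticket
def info(n):
    c=cams.camera_info(n); K=np.array([[c['fx'],0,c['cx']],[0,c['fy'],c['cy']],[0,0,1.]])
    return K,cv2.Rodrigues(np.array(c['rvec'],float))[0],np.array(c['tvec'],float)
def ray(n,u,v):
    K,R,t=info(n); d=R.T@np.linalg.solve(K,[u,v,1.]); return -R.T@t,d
def onz(n,u,v,z):
    o,d=ray(n,u,v); return o+d*(z-o[2])/d[2]
def proj(n,P):
    K,R,t=info(n); q=K@(R@np.array(P,float)+t); return q[:2]/q[2]
def snap(n,f=None):
    im=cv2.cvtColor(np.asarray(cams.camera(n)),cv2.COLOR_RGB2BGR)
    if f: cv2.imwrite('pics/'+f,im)
    return im
E
python3 - <<'E'
from h import *
for n in('scene','top'):
    snap(n,n+'0.png'); print(n,ray(n,320,240), info(n)[0][0,0])
print(r.get_obs())
E
```

```text
pics
scene (array([0.7684369 , 0.45018855, 0.80765031]), array([-0.31085455, -0.52234799, -0.79410338])) 511.3218274872909
top (array([0.29839525, 0.00157164, 1.13765487]), array([ 0.18521516, -0.01360445, -0.98261567])) 596.3772161177785
{'time': 0.1, 'joint_pos': array([-1.03490137e+00,  3.59325641e-01,  1.11433093e-02, -2.73133497e-04,
       -1.22407049e+00, -2.88149273e-01]), 'dq': array([ 0.00014929, -0.00107575,  0.00185878,  0.00163719,  0.0014614 ,
        0.00033466]), 'joint_efforts': array([-1.93851505e-03, -5.84764159e+01,  2.94106919e+01,  6.95462868e+00,
       -3.22714863e-03, -1.27524197e-05]), 'eef_pos': array([ 0.1654231 , -0.65400052,  0.24145389]), 'tool_rot': array([ 3.87975488e-01, -3.11719236e+00, -2.25768819e-03]), 'force': array([ 1.57496856,  0.60525687, -0.1919795 ]), 'wrist_torque': array([ 0.00316749,  0.00360039, -0.05079807]), 'opening': 0.08561376774679623}
```

View pics/scene0.png

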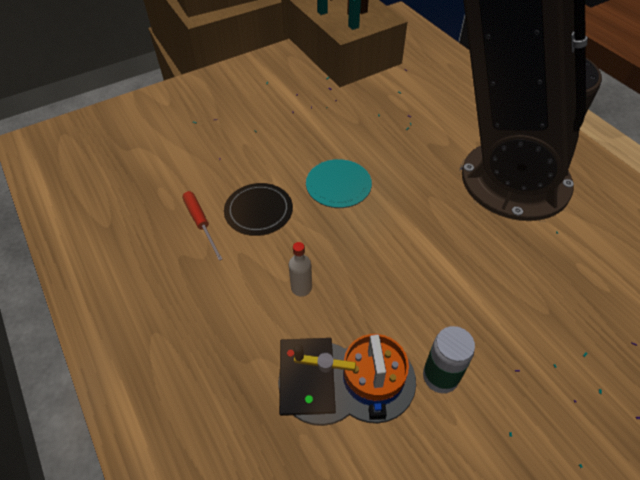

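View pics/top0.png

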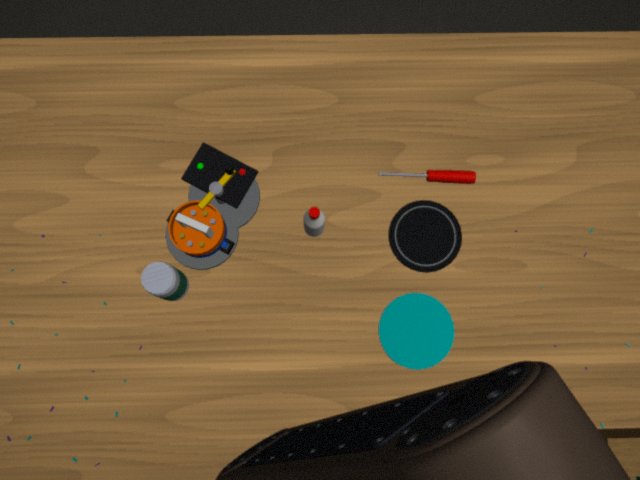

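Scene view: stack at (377,367), lever pivot (325,362), red mark (291,353), green (309,399), black mat (258,208), turquoise decoy (339,183), glue (300,270), can (450,355), driver (200,225). Top view: bar (193,224), pivot (217,188), red (242,172), green (200,166), mat (425,236), decoy (417,331). Lookalikes: only the turquoise disc for the mat, and the screwdriver handle and cap for the red mark. I choose the black disc with the grey circle.

```bash
cat >> h.py <<'E'
def blobs(im,lo,hi,roi,amin=8):
    x0,y0,x1,y1=roi; hsv=cv2.cvtColor(im,cv2.COLOR_BGR2HSV)
    m=np.zeros(im.shape[:2],np.uint8); m[y0:y1,x0:x1]=cv2.inRange(hsv,lo,hi)[y0:y1,x0:x1]
    n,l,s,c=cv2.connectedComponentsWithStats(m)
    return m,[(c[i].round(1),s[i,4]) for i in range(1,n) if s[i,4]>=amin]
E
python3 - <<'E'
from h import *
T=cv2.imread('pics/top0.png');S=cv2.imread('pics/scene0.png')
R={'top':(150,130,275,260),'scene':(270,325,420,425)}
for n,im in(('top',T),('scene',S)):
    for k,lo,hi,z in(('green',(50,120,80),(75,255,255),.068),('red',(0,150,80),(4,255,255),.068),('yellow',(20,120,80),(32,255,255),.084),('white',(0,0,170),(180,60,255),.105)):
        m,b=blobs(im,lo,hi,R[n])
        for c,a in b: print(n,k,c,a,onz(n,*c,z).round(4))
def rnd(n,im,lo,hi,roi,z,nm):
    m,b=blobs(im,lo,hi,roi); cs=cv2.findContours(m,0,1)[0]; c=max(cs,key=cv2.contourArea); h=cv2.convexHull(c)
    P=np.array([onz(n,*p[0],z)[:2] for p in h],np.float32)
    print(n,nm,cv2.minEnclosingCircle(P), cv2.fitEllipse(P))
rnd('top',T,(0,0,0),(180,255,60),(380,195,470,280),.004,'mat')
rnd('scene',S,(0,0,0),(180,255,60),(215,175,300,240),.004,'mat')
rnd('top',T,(4,150,120),(16,255,255),R['top'],.070,'rim')
rnd('scene',S,(4,150,120),(16,255,255),R['scene'],.070,'rim')
print('cap',onz('top',314,212,.13),onz('scene',298,246,.13)); print('can',onz('top',160,279,.125),onz('scene',454,343,.125))
a=cv2.resize(T[135:265,145:265],None,fx=3.3,fy=4.4/4*3.3/1.1);b=cv2.resize(S[325:425,270:420],None,fx=2.6,fy=2.6)
H=440;o=np.zeros((H,800,3),np.uint8);o[:a.shape[0],:a.shape[1]]=a[:H];o[:b.shape[0],a.shape[1]+5:a.shape[1]+5+b.shape[1]]=b[:, :800-a.shape[1]-5];cv2.imwrite('pics/crop1.png',o)
E
```

```text
top green [199.8 165.4] 35 [0.6453 0.2083 0.068 ]
top red [241.8 171.4] 35 [0.6325 0.1301 0.068 ]
top yellow [224.5 178.8] 93 [0.6139 0.1597 0.084 ]
top yellow [205.7 200. ] 141 [0.5744 0.1933 0.084 ]
top yellow [204.3 213.3] 18 [0.5496 0.1953 0.084 ]
top yellow [181.6 235.2] 16 [0.5099 0.2353 0.084 ]
top yellow [200.9 243.9] 19 [0.4934 0.2004 0.084 ]
top white [192.1 222.3] 192 [0.5286 0.2127 0.105 ]
scene green [308.5 398.6] 53 [0.6464 0.2058 0.068 ]
scene red [290.2 352.4] 33 [0.6334 0.1277 0.068 ]
scene yellow [387.5 353.2] 18 [0.5108 0.2138 0.084 ]
scene yellow [309.6 359.2] 130 [0.6168 0.1598 0.084 ]
scene yellow [294.5 359.2] 12 [0.6362 0.1478 0.084 ]
scene yellow [344.5 364.5] 196 [0.5765 0.1946 0.084 ]
scene yellow [392.4 377. ] 21 [0.5269 0.2483 0.084 ]
scene white [377.3 353.3] 188 [0.5312 0.2128 0.105 ]
top mat ((0.5174252986907959, -0.21799297630786896), 0.07089239358901978) ((0.517605721950531, -0.21773578226566315), (0.14015695452690125, 0.1412173956632614), 28.316638946533203)
scene mat ((0.5192331671714783, -0.2181793749332428), 0.07146143168210983) ((0.5194188356399536, -0.21810655295848846), (0.1407841444015503, 0.14263591170310974), 168.50282287597656)
top rim ((0.5288695096969604, 0.21360166370868683), 0.050681740045547485) ((0.5286867618560791, 0.2135973572731018), (0.09928452968597412, 0.10076619684696198), 140.5389404296875)
scene rim ((0.5298389196395874, 0.2118576467037201), 0.050638020038604736) ((0.5298030376434326, 0.211858868598938), (0.09943091124296188, 0.10104378312826157), 141.9447784423828)
cap [ 0.53792986 -0.00288365  0.13      ] [ 0.54062634 -0.00403139  0.13      ]
can [0.42629143 0.26085467 0.125     ] [0.43359147 0.26507871 0.125     ]
```

View pics/crop1.png

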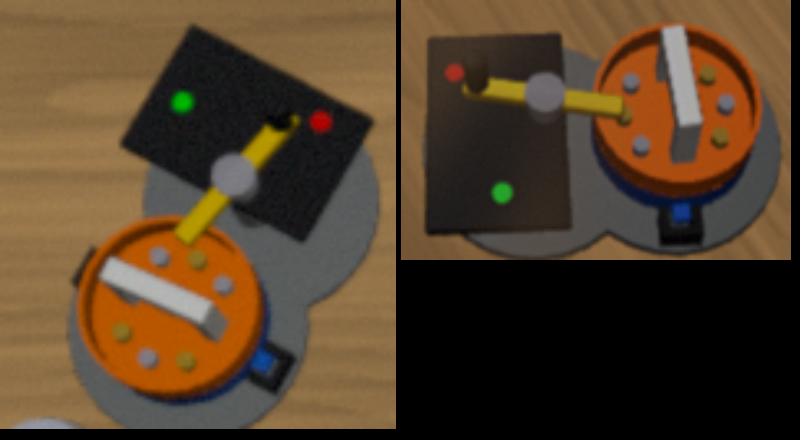

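The crop shows the lever's pin close to the red mark and its arm over the tray rim. Sizes agree: mat 141 mm across, rim 100 mm, red to green 79 mm (expected 79.1 mm), pivot to axis 78 mm. Next I measure the bar's direction, the pin and the moves needed.

```bash
cat >> h.py <<'E'
def totool(dw):
    R=cv2.Rodrigues(r.get_obs()['tool_rot'])[0]; return (R.T@np.array(dw,float)).round(4)
def st():
    o=r.get_obs(); R=cv2.Rodrigues(o['tool_rot'])[0]
    print('t',o['time'],'p',o['eef_pos'].round(4),'yaw y',np.degrees(np.arctan2(R[1,1],R[0,1])).round(1),'z',R[:,2].round(3),'F',o['force'].round(1),'op',round(o['opening'],4),'j6',o['joint_pos'].round(2)); return o,R
E
python3 - <<'E'
from h import *
R={'top':(150,130,275,260),'scene':(270,325,420,425)}
for n in R:
    im=cv2.imread(f'pics/{n}0.png'); m,b=blobs(im,(0,0,190),(180,60,255),R[n]); c=max(cv2.findContours(m,0,1)[0],key=cv2.contourArea)
    P=np.array([onz(n,*p[0],.105)[:2] for p in c],np.float32); q=cv2.minAreaRect(P); v=cv2.fitLine(P,cv2.DIST_L2,0,.001,.001).ravel()
    print(n,q,'fit deg',np.degrees(np.arctan2(v[1],v[0])),v[2:])
print('pin top pred',proj('top',(.6279,.1488,.116)),proj('scene',(.6279,.1488,.116)))
o,_=st(); p=np.array([.629,.150,.20]); print(totool(p-o['eef_pos']))
E
```

```text
Traceback (most recent call last):
ValueError: max() iterable argument is empty
```

```bash
python3 - <<'E'
from h import *
R={'top':(150,130,275,260),'scene':(270,325,420,425)}
for n in R:
    im=cv2.imread(f'pics/{n}0.png'); m,b=blobs(im,(0,0,165),(180,60,255),R[n]); c=max(cv2.findContours(m,0,1)[0],key=cv2.contourArea)
    P=np.array([onz(n,*p[0],.105)[:2] for p in c],np.float32); q=cv2.minAreaRect(P); v=cv2.fitLine(P,cv2.DIST_L2,0,.001,.001).ravel()
    print(n,q,'fit deg',np.degrees(np.arctan2(v[1],v[0])),v[2:])
print('pin top pred',proj('top',(.6279,.1488,.116)),proj('scene',(.6279,.1488,.116)))
o,_=st(); p=np.array([.629,.150,.20]); print(totool(p-o['eef_pos']))
E
```

```text
top ((0.5288490653038025, 0.21306569874286652), (0.05791885778307915, 0.011182687245309353), 64.9453125) fit deg 65.3138 [0.52878886 0.2128872 ]
scene ((0.5304718613624573, 0.21212294697761536), (0.058161865919828415, 0.010237736627459526), 64.89241027832031) fit deg 64.48424 [0.53075093 0.21265417]
pin top pred [228.05898699 165.98438075] [298.72185351 347.77227769]
t 0.1 p [ 0.1654 -0.654   0.2415] yaw y 104.2 z [-0.001  0.001 -1.   ] F [ 1.6  0.6 -0.2] op 0.0856 j6 [-1.03  0.36  0.01 -0.   -1.22 -0.29]
[-0.6465  0.6658  0.0423]
```

>>> send_rows(motion=[[[-0.043, 0.044, 0, 0, 0, 0, 0.5], [-0.043, 0.044, 0, 0, 0, 0, 0.5], [-0.043, 0.044, 0, 0, 0, 0, 0.5], [-0.043, 0.044, 0, 0, 0, 0, 0.5], [-0.043, 0.044, 0, 0, 0, 0, 0.5], [-0.043, 0.044, 0, 0, 0, 0, 0.5], [-0.043, 0.044, 0, 0, 0, 0, 0.5], [-0.043, 0.044, 0, 0, 0, 0, 0.5]]])

```text
time: 1.1
eef_pos: [0.4147, -0.2223, 0.2384]
tool_rot: [0.376, -3.116, -0.01]
force: [2.2, 0.0, 0.1]
opening: 0.0428
```

>>> send_rows(motion=[[[-0.0424, 0.0444, 0, 0, 0, 0, 0.5], [-0.0424, 0.0444, 0, 0, 0, 0, 0.5], [-0.0424, 0.0444, 0, 0, 0, 0, 0.5], [-0.0424, 0.0444, 0, 0, 0, 0, 0.5], [-0.0424, 0.0444, 0, 0, 0, 0, 0.5], [-0.0424, 0.0444, 0, 0, 0, 0, 0.5], [-0.0424, 0.0444, 0, 0, 0, 0, 0.5], [0, 0, 0, 0, 0, 9.5, 0.5]]])

```text
time: 2.1
eef_pos: [0.6302, 0.1626, 0.2376]
tool_rot: [0.12, -3.134, -0.008]
force: [-0.9, -0.7, -0.8]
opening: 0.0429
```

```bash
python3 - <<'E'
from h import *
o,_=st(); print(totool(np.array([.628,.149,.15])-o['eef_pos']))
im=snap('scene'); cv2.imwrite('pics/s1.png',cv2.resize(im[230:430,200:440],None,fx=3,fy=3))
E
```

```text
t 2.1 p [0.6302 0.1626 0.2376] yaw y 94.4 z [-0.005  0.005 -1.   ] F [-0.9 -0.7 -0.8] op 0.0429 j6 [ 0.55  0.32 -0.05 -0.01 -1.2  -2.04]
[ 0.0028 -0.0139  0.0876]
```

View pics/s1.png

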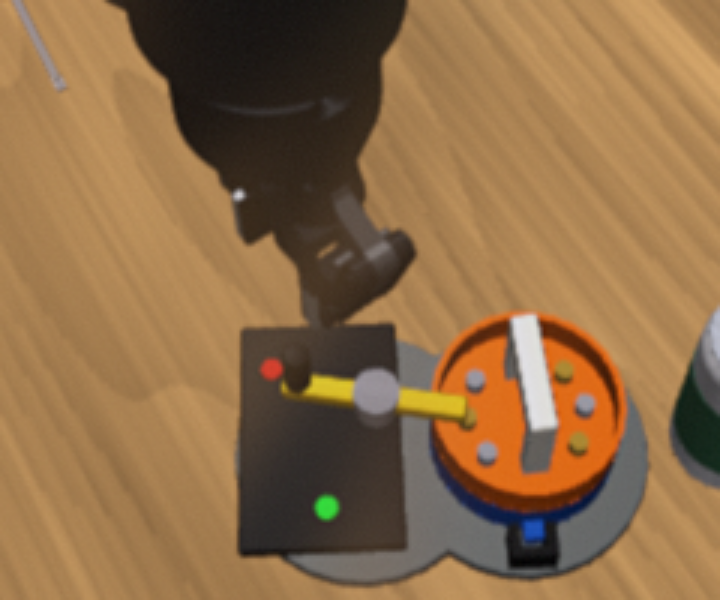

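Arm hovers over the pin (crop 297,368), tip clear of it. Now I straddle it.

>>> send_rows(motion=[[[0.003, -0.014, 0.03, 0, 0, 0, 0.5], [0, 0, 0, 0, 0, 9.5, 0.5], [0, 0, 0.035, 0, 0, 0, 0.5], [0, 0, 0.03, 0, 0, 0, 0.5], [0, 0, 0.02, 0, 0, 0, 0.5], [0, 0, 0.01, 0, 0, 0, 0.5], [0, 0, 0.01, 0, 0, 0, 0.5], [0, 0, 0, 0, 0, 0, 0.5]]])

```text
time: 3.15
eef_pos: [0.625, 0.1445, 0.0989]
tool_rot: [-0.144, -3.132, -0.006]
force: [-0.6, -0.8, -0.8]
opening: 0.0428
```

```bash
python3 - <<'E'
from h import *
o,_=st(); print(totool(np.array([.634,.149,.100])-o['eef_pos']))
im=snap('scene'); cv2.imwrite('pics/s2.png',cv2.resize(im[290:430,230:430],None,fx=3,fy=3))
E
```

```text
t 3.15 p [0.625  0.1445 0.0989] yaw y 84.8 z [-0.007  0.004 -1.   ] F [-0.6 -0.8 -0.8] op 0.0428 j6 [ 0.53  0.43 -0.23 -0.01 -0.91 -2.18]
[-0.0086  0.0053 -0.0011]
```

View pics/s2.png

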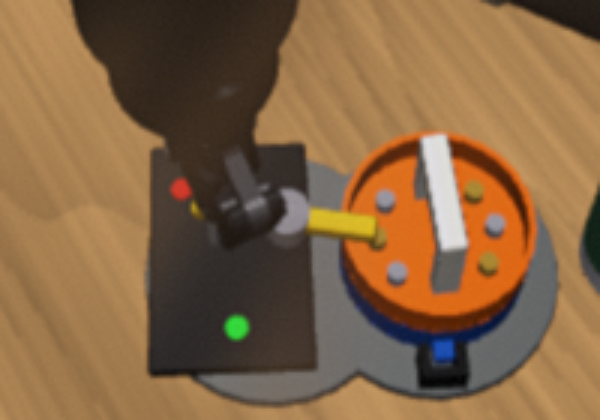

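The jaws straddle the pin (crop about 245,205) with no contact force; now I push in +y.

>>> send_rows(motion=[[[-0.006, 0.008, 0, 0, 0, 0, 0.5], [-0.003, 0.009, 0, 0, 0, 0, 0.5], [0, 0.009, 0, 0, 0, 0, 0.5], [0, 0.009, 0, 0, 0, 0, 0.5], [0, 0.009, 0, 0, 0, 0, 0.5], [0.002, 0.009, 0, 0, 0, 0, 0.5], [0.003, 0.009, 0, 0, 0, 0, 0.5], [0, 0, 0, 0, 0, 0, 0.5]]])

```text
time: 4.2
eef_pos: [0.6387, 0.2092, 0.1029]
tool_rot: [-0.141, -3.137, -0.005]
force: [-0.6, 0.1, 1.6]
opening: 0.0422
```

```bash
cat >> h.py <<'E'
P0=np.array([.5976,.1749])
def lever(im,n='scene',f=0):
    m,b=blobs(im,(20,120,70),(32,255,255),(270,325,420,425) if n=='scene' else (150,130,275,260),12)
    for c,a in b:
        p=onz(n,*c,.084)[:2]; d=p-P0
        if np.hypot(*d)<.05: print(n,a,p.round(4),'angle',np.arctan2(d[1],d[0]).round(3),'or',np.arctan2(-d[1],-d[0]).round(3))
E
python3 - <<'E'
from h import *
o,_=st(); im=snap('scene','s3f.png'); lever(im); t=snap('top','t3f.png'); lever(t,'top')
E
```

```text
t 4.2 p [0.6387 0.2092 0.1029] yaw y 84.9 z [-0.001  0.003 -1.   ] F [-0.6  0.1  1.6] op 0.0422 j6 [ 0.6   0.46 -0.16 -0.   -0.94 -2.26]
scene 21 [0.5664 0.2091] angle 2.31 or -0.831
top 90 [0.617  0.1891] angle 0.632 or -2.509
top 142 [0.572  0.1593] angle -2.596 or 0.546
```

Pushed with under 2 N. The tail is at 0.585 rad in world axes, target 0.59. I back off, rise and turn the tool towards the bar.

>>> send_rows(motion=[[[0, -0.007, 0, 0, 0, 0, 0.5], [0, 0, -0.04, 0, 0, 0, 0.5], [0, 0, -0.04, 0, 0, 0, 0.45], [0.04, 0, 0, 0, 0, -10, 0.45], [0, 0, 0, 0, 0, -10, 0.45], [0, 0, 0, 0, 0, -10, 0.45], [0, 0, 0, 0, 0, -10, 0.45], [0, 0, 0, 0, 0, -10, 0.45]]])

```text
time: 5.3
eef_pos: [0.5969, 0.2027, 0.1863]
tool_rot: [-1.231, 2.886, 0.011]
force: [-0.1, 0.6, 0.2]
opening: 0.0384
```

```bash
python3 - <<'E'
from h import *
o,_=st();print(totool(np.array([.5297,.2127,.16])-o['eef_pos']))
E
```

```text
t 5.3 p [0.5969 0.2027 0.1863] yaw y 136.2 z [ 0.001  0.008 -1.   ] F [-0.1  0.6  0.2] op 0.0384 j6 [ 0.63  0.32 -0.17 -0.01 -1.07 -1.39]
[0.0395 0.0553 0.0263]
```

>>> send_rows(motion=[[[0.02, 0.028, 0, 0, 0, 0, 0.45], [0.02, 0.027, 0, 0, 0, 0, 0.45], [0, 0, 0.02, 0, 0, -9.4, 0.45], [0, 0, 0, 0, 0, -9.4, 0.45], [0, 0, 0, 0, 0, 0, 0.45], [0, 0, 0, 0, 0, 0, 0.45], [0, 0, 0, 0, 0, 0, 0.45], [0, 0, 0, 0, 0, 0, 0.45]]])

```text
time: 6.3
eef_pos: [0.528, 0.2099, 0.1667]
tool_rot: [-1.683, 2.642, 0.013]
force: [1.6, 0.3, 0.8]
opening: 0.0383
```

```bash
python3 - <<'E'
from h import *
o,_=st();print(totool(np.array([.5297,.2127,.088])-o['eef_pos']))
im=snap('scene','s4f.png');lever(im); t=snap('top','t4f.png'); lever(t,'top')
a=cv2.resize(im[320:430,270:430],None,fx=2.5,fy=2.5); b=cv2.resize(t[130:265,145:290],None,fx=2.6,fy=2.6)
o=np.zeros((360,790,3),np.uint8); o[:a.shape[0],:400]=a; o[:351,405:782]=b; cv2.imwrite('pics/c4.png',o)
E
```

```text
t 6.3 p [0.528  0.2099 0.1667] yaw y 155.0 z [ 0.003  0.012 -1.   ] F [1.6 0.3 0.8] op 0.0383 j6 [ 0.72  0.24 -0.33 -0.01 -0.98 -1.15]
[-0.0023 -0.0006  0.0787]
scene 159 [0.5741 0.1582] angle -2.524 or 0.617
scene 94 [0.6147 0.1863] angle 0.588 or -2.554
scene 20 [0.5666 0.209 ] angle 2.309 or -0.832
scene 34 [0.6372 0.2006] angle 0.575 or -2.566
top 91 [0.617  0.1893] angle 0.638 or -2.503
top 141 [0.572  0.1592] angle -2.591 or 0.551
```

View pics/c4.png

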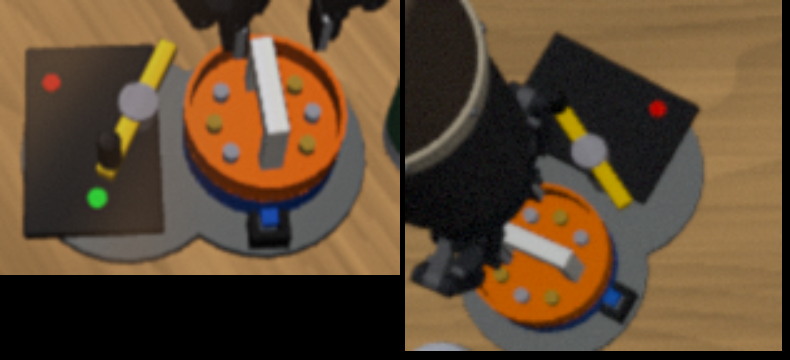

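The lever is at green (scene line fit 0.592 rad). The bar at (270,100) in the left crop is between the open fingers. I descend and grip.

>>> send_rows(motion=[[[-0.002, -0.0005, 0.03, 0, 0.7, 0, 0.45], [0, 0, 0.025, 0, 0, 0, 0.45], [0, 0, 0.015, 0, 0, 0, 0.45], [0, 0, 0.008, 0, 0, 0, 0.45], [0, 0, 0, 0, 0, 0, 0.45], [0, 0, 0, 0, 0, 0, 0.45], [0, 0, 0, 0, 0, 0, 0.45], [0, 0, 0, 0, 0, 0, 0.45]]])

```text
time: 7.4
eef_pos: [0.5315, 0.2135, 0.0897]
tool_rot: [-1.686, 2.646, 0.003]
force: [0.5, -0.3, 0.1]
opening: 0.0387
```

```bash
python3 - <<'E'
from h import *
o,_=st();print(totool(np.array([.5297,.2127,.088])-o['eef_pos']))
E
```

```text
t 7.4 p [0.5315 0.2135 0.0897] yaw y 155.0 z [ 0.003  0.004 -1.   ] F [ 0.5 -0.3  0.1] op 0.0387 j6 [ 0.72  0.34 -0.41 -0.   -0.82 -1.16]
[0.0015 0.0013 0.0016]
```

>>> send_rows(motion=[[[0.0015, 0.0013, 0.0015, 0, 0, 0, 0.45], [0, 0, 0, 0, 0, 0, 0.3], [0, 0, 0, 0, 0, 0, 0.2], [0, 0, 0, 0, 0, 0, 0.1], [0, 0, 0, 0, 0, 0, 0], [0, 0, 0, 0, 0, 0, 0], [0, 0, 0, 0, 0, 0, 0], [0, 0, 0, 0, 0, 0, 0]]])

```text
time: 8.4
eef_pos: [0.5297, 0.2128, 0.0887]
tool_rot: [-1.685, 2.645, 0.003]
force: [-0.2, -0.1, 1.5]
opening: 0.013
```

>>> send_rows(motion=[[[0, 0, -0.001, 0, 0, -6, 0], [0, 0, 0, 0, 0, -6, 0], [0, 0, 0, 0, 0, -6, 0], [0, 0, 0, 0, 0, -6, 0], [0, 0, 0, 0, 0, -6, 0], [0, 0, 0, 0, 0, -6, 0], [0, 0, 0, 0, 0, -6, 0], [0, 0, 0, 0, 0, 0, 0]]])

```text
time: 9.4
eef_pos: [0.5294, 0.2131, 0.0886]
tool_rot: [-2.541, 1.838, 0.001]
force: [0.5, -1.0, 1.7]
opening: 0.0128
```

```bash
python3 - <<'E'
from h import *
o,_=st();print(o['wrist_torque'],totool(np.array([.5297,.2127,.088])-o['eef_pos']))
E
```

```text
t 9.4 p [0.5294 0.2131 0.0886] yaw y -161.8 z [ 0.003  0.005 -1.   ] F [ 0.5 -1.   1.7] op 0.0128 j6 [ 0.72  0.33 -0.42 -0.   -0.82 -0.4 ]
[-0.24956343  0.2254334   0.04367225] [ 0.0005 -0.0001  0.0006]
```

>>> send_rows(motion=[[[0, 0, -0.003, 0, 0, -1, 0], [0, 0, -0.004, 0, 0, -1, 0], [0, 0, -0.005, 0, 0, -1, 0], [0, 0, -0.005, 0, 0, 0, 0], [0, 0, -0.006, 0, 0, 0, 0], [0, 0, -0.006, 0, 0, 0, 0], [0, 0, -0.006, 0, 0, 0, 0], [0, 0, 0, 0, 0, 0, 0]]])

```text
time: 10.4
eef_pos: [0.5289, 0.2125, 0.1258]
tool_rot: [-2.587, 1.774, 0.002]
force: [-0.7, 0.0, -1.7]
opening: 0.0131
```

```bash
python3 - <<'E'
from h import *
o,_=st()
im=snap('scene','s5f.png');lever(im)
cv2.imwrite('pics/c5.png',cv2.resize(im[260:440,250:480],None,fx=3,fy=3))
E
```

```text
t 10.4 p [0.5289 0.2125 0.1258] yaw y -158.9 z [ 0.002  0.005 -1.   ] F [-0.7  0.  -1.7] op 0.0131 j6 [ 0.72  0.29 -0.38 -0.   -0.9  -0.35]
scene 165 [0.5743 0.1582] angle -2.519 or 0.622
scene 94 [0.6145 0.186 ] angle 0.581 or -2.561
scene 35 [0.6373 0.2007] angle 0.577 or -2.565
```

View pics/c5.png

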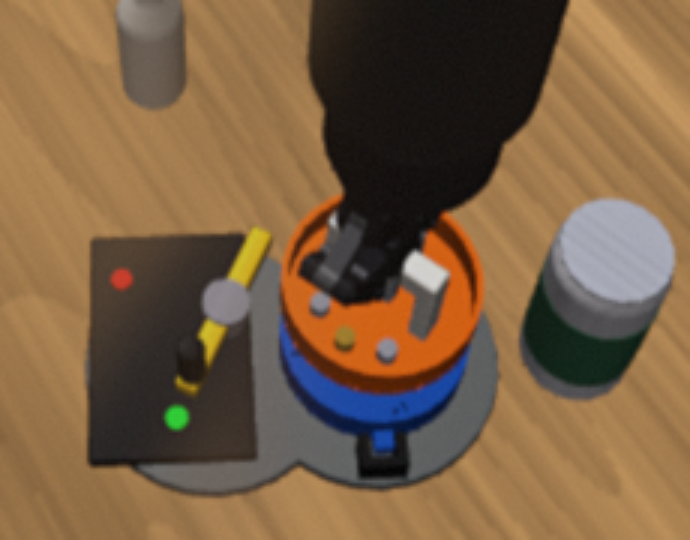

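The tray is out: blue stays with its ear in the fork (crop 383,440), and the force change of about 2 to 3 N fits the orange tray alone. The lever hasn't moved. I lift above the glue.

>>> send_rows(motion=[[[0, 0, -0.01, 0, 0, 0, 0], [0, 0, -0.015, 0, 0, 0, 0], [0, 0, -0.02, 0, 0, 0, 0], [0, 0, -0.02, 0, 0, 0, 0], [0, 0, -0.02, 0, 0, 0, 0], [0, 0, -0.015, 0, 0, 0, 0], [0.008, 0.003, -0.005, 0, 0, 0, 0], [0.016, 0.007, 0, 0, 0, 0, 0]]])

```text
time: 11.45
eef_pos: [0.5277, 0.1852, 0.238]
tool_rot: [-2.588, 1.772, 0.001]
force: [-0.1, 0.1, -2.3]
opening: 0.0132
```

>>> send_rows(motion=[[[0.025, 0.0103, 0, 0, 0, 0, 0], [0.025, 0.0103, 0, 0, 0, 0, 0], [0.025, 0.0103, 0, 0, 0, 0, 0], [0.025, 0.0103, 0, 0, 0, 0, 0], [0.025, 0.0103, 0, 0, 0, 0, 0], [0.025, 0.0103, 0, 0, 0, 0, 0], [0.025, 0.0103, 0, 0, 0, 0, 0], [0.025, 0.0103, 0, 0, 0, 0, 0]]])

```text
time: 12.45
eef_pos: [0.5155, -0.0468, 0.2304]
tool_rot: [2.586, -1.776, -0.014]
force: [0.4, -0.3, -1.7]
opening: 0.013
```

```bash
python3 - <<'E'
from h import *
o,_=st();print(totool(np.array([.5185,-.218,.225])-o['eef_pos']))
E
```

```text
t 12.45 p [ 0.5155 -0.0468  0.2304] yaw y -159.0 z [-0.01   0.001 -1.   ] F [ 0.4 -0.3 -1.7] op 0.013 j6 [ 0.29  0.11 -0.34 -0.   -1.13  0.08]
[0.1609 0.0586 0.0052]
```

>>> send_rows(motion=[[[0.025, 0.009, 0, 0, 0, 0, 0], [0.025, 0.009, 0, 0, 0, 0, 0], [0.025, 0.009, 0, 0, 0, 0, 0], [0.025, 0.009, 0, 0, 0, 0, 0], [0.025, 0.009, 0, 0, 0, 0, 0], [0.02, 0.008, 0, 0, 0, 0, 0], [0.012, 0.004, 0, 0, 0, 0, 0], [0.004, 0.001, 0, 0, 0, 0, 0]]])

```text
time: 13.45
eef_pos: [0.5086, -0.231, 0.2233]
tool_rot: [2.574, -1.782, -0.031]
force: [0.5, 0.2, -2.8]
opening: 0.0133
```

```bash
python3 - <<'E'
from h import *
o,R=st();print(totool(np.array([.5183,-.218,.08])-o['eef_pos'])); z=R[:,2]; print('level fix deg',np.degrees(R.T@np.cross(z,[0,0,-1])).round(2))
im=snap('scene');cv2.imwrite('pics/c6.png',cv2.resize(im[100:340,140:420],None,fx=2.5,fy=2.5))
E
```

```text
t 13.45 p [ 0.5086 -0.231   0.2233] yaw y -159.4 z [-0.023  0.002 -1.   ] F [ 0.5  0.2 -2.8] op 0.0133 j6 [-0.08  0.19 -0.26 -0.   -1.14  0.44]
[-0.0073 -0.0167  0.1431]
level fix deg [1.18 0.58 0.  ]
```

View pics/c6.png

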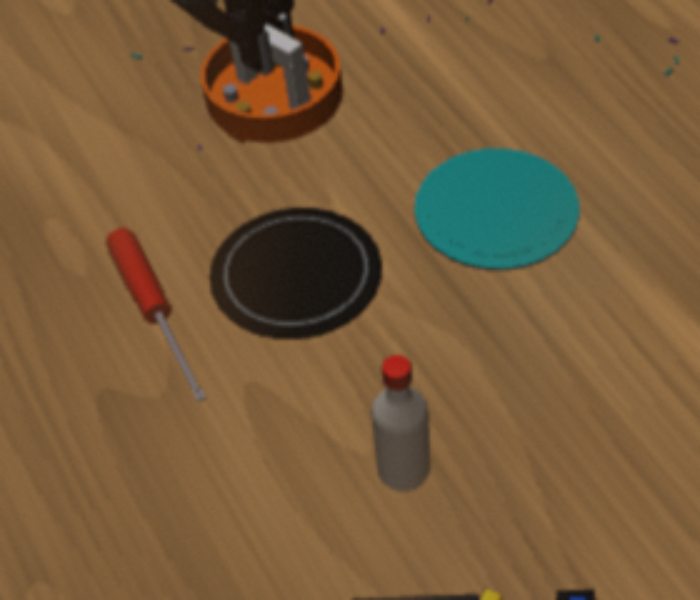

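The tray is held level above the mat (mat at crop 297,270; the offset is parallax from height). I level it and go down.

>>> send_rows(motion=[[[-0.007, -0.016, 0, 1.2, 0.6, 0, 0], [0, 0, 0.03, 0, 0, 0, 0], [0, 0, 0.03, 0, 0, 0, 0], [0, 0, 0.03, 0, 0, 0, 0], [0, 0, 0.025, 0, 0, 0, 0], [0, 0, 0.015, 0, 0, 0, 0], [0, 0, 0.01, 0, 0, 0, 0], [0, 0, 0, 0, 0, 0, 0]]])

```text
time: 14.5
eef_pos: [0.5281, -0.2109, 0.0813]
tool_rot: [-2.585, 1.775, -0.016]
force: [1.5, -0.0, -1.8]
opening: 0.013
```

```bash
python3 - <<'E'
from h import *
o,R=st();print(totool(np.array([.5183,-.218,.065])-o['eef_pos'])); z=R[:,2]; print('level fix deg',np.degrees(R.T@np.cross(z,[0,0,-1])).round(2))
dz=o['eef_pos'][2]-.0887
for n,roi in(('top',(370,180,490,300)),('scene',(180,130,340,260))):
    im=snap(n,n+'7.png'); m,b=blobs(im,(4,150,100),(16,255,255),roi); c=cv2.convexHull(np.vstack(cv2.findContours(m,0,1)[0]))
    P=np.array([onz(n,*p[0],.070+dz)[:2] for p in c],np.float32); print(n,cv2.minEnclosingCircle(P),cv2.fitEllipse(P))
E
```

```text
t 14.5 p [ 0.5281 -0.2109  0.0813] yaw y -158.9 z [ 0.012 -0.001 -1.   ] F [ 1.5 -0.  -1.8] op 0.013 j6 [-0.04  0.34 -0.44  0.   -0.79  0.4 ]
[0.0031 0.0119 0.0162]
level fix deg [-0.65 -0.29 -0.  ]
top ((0.5281335115432739, -0.20744483172893524), 0.050967711955308914) ((0.5279651880264282, -0.20784565806388855), (0.09791334718465805, 0.10135097056627274), 120.0903549194336)
scene ((0.5784786939620972, -0.16078583896160126), 0.13884574174880981) ((0.5610141158103943, -0.17839409410953522), (0.18062017858028412, 0.2897207736968994), 19.011981964111328)
```

>>> send_rows(motion=[[[0.003, 0.012, 0.002, -0.6, -0.3, 0, 0], [0, 0, 0, 0, 0, 0, 0], [0, 0, 0, 0, 0, 0, 0], [0, 0, 0, 0, 0, 0, 0], [0, 0, 0, 0, 0, 0, 0], [0, 0, 0, 0, 0, 0, 0], [0, 0, 0, 0, 0, 0, 0], [0, 0, 0, 0, 0, 0, 0]]])

```text
time: 15.6
eef_pos: [0.5189, -0.2193, 0.082]
tool_rot: [-2.587, 1.777, -0.007]
force: [0.4, 0.4, -1.3]
opening: 0.0131
```

```bash
python3 - <<'E'
from h import *
o,R=st();print(totool(np.array([.5183,-.218,.0587])-o['eef_pos'])); z=R[:,2]; print('level fix deg',np.degrees(R.T@np.cross(z,[0,0,-1])).round(2))
dz=o['eef_pos'][2]-.0887; out=[]
for n,roi in(('top',(370,180,490,300)),('scene',(215,130,300,260))):
    im=snap(n,n+'8.png'); m,b=blobs(im,(4,150,100),(16,255,255),roi); c=cv2.convexHull(np.vstack(cv2.findContours(m,0,1)[0]))
    P=np.array([onz(n,*p[0],.070+dz)[:2] for p in c],np.float32); print(n,cv2.minEnclosingCircle(P),cv2.fitEllipse(P))
    u,v=(425,236) if n=='top' else (258,205); out.append(cv2.resize(im[v-55:v+55,u-65:u+65],None,fx=3,fy=3))
cv2.imwrite('pics/c8.png',np.hstack(out))
E
```

```text
t 15.6 p [ 0.5189 -0.2193  0.082 ] yaw y -159.0 z [ 0.005 -0.    -1.   ] F [ 0.4  0.4 -1.3] op 0.0131 j6 [-0.05  0.33 -0.44 -0.   -0.79  0.42]
[-0.0015  0.0002  0.0233]
level fix deg [-0.27 -0.11 -0.  ]
top ((0.5188326835632324, -0.21530435979366302), 0.05128219351172447) ((0.5181273221969604, -0.2143963873386383), (0.09359226375818253, 0.10089071094989777), 111.92301177978516)
scene ((0.5316091775894165, -0.1518983095884323), 0.11434627324342728) ((0.5231201648712158, -0.164577454328537), (0.11162859946489334, 0.24327193200588226), 176.3123321533203)
```

View pics/c8.png

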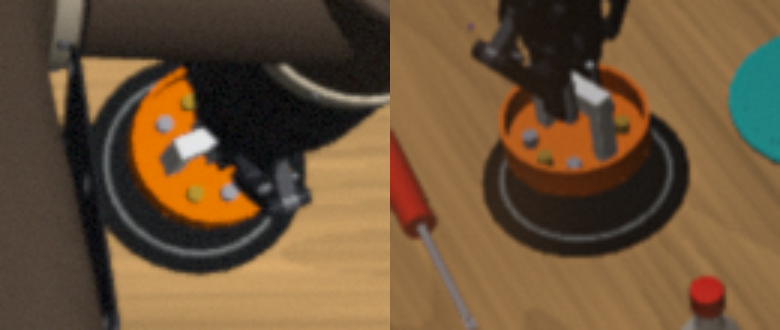

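The tray hovers over the black mat; the arm hides part of the top view. I refine the measurement from the saved scene image.

```bash
python3 - <<'E'
from h import *
from scipy.optimize import least_squares
for n,roi in(('top',(370,180,490,300)),('scene',(222,150,285,220))):
    im=cv2.imread(f'pics/{n}8.png'); m,b=blobs(im,(4,150,100),(16,255,255),roi); c=cv2.convexHull(max(cv2.findContours(m,0,1)[0],key=cv2.contourArea))
    P=np.array([onz(n,*p[0],.0633)[:2] for p in c])
    if n=='scene': P=P[P[:,1]<P[:,1].max()+1]
    s=least_squares(lambda q:np.hypot(*(P-q).T)-.05,P.mean(0),loss='soft_l1',f_scale=.001); print(n,len(P),s.x.round(4),s.fun.round(3)*1000)
E
```

```text
top 18 [ 0.5193 -0.2167] [-1. -1.  1.  1.  2.  0.  0. -0. -0. -1. -0.  0.  0. -0.  0.  1.  1.  1.]
scene 22 [ 0.5211 -0.2193] [ 2.  1.  1.  1.  1. -0. -0.  0.  0.  0.  1.  1.  1.  1.  1.  0.  0.  1.
  1.  2.  1.  3.]
```

>>> send_rows(motion=[[[-0.0008, 0.0008, 0.007, -0.3, -0.1, 0, 0], [0, 0, 0.005, 0, 0, 0, 0], [0, 0, 0.004, 0, 0, 0, 0], [0, 0, 0.002, 0, 0, 0, 0], [0, 0, 0.001, 0, 0, 0, 0], [0, 0, 0.001, 0, 0, 0, 0], [0, 0, 0, 0, 0, 0, 0], [0, 0, 0, 0, 0, 0, 0]]])

```text
time: 16.7
eef_pos: [0.5178, -0.2188, 0.0604]
tool_rot: [2.589, -1.778, -0.001]
force: [-0.4, 0.2, -1.8]
opening: 0.013
```

```bash
python3 - <<'E'
from h import *
o,R=st();print(totool(np.array([.5179,-.2185,.0587])-o['eef_pos'])); z=R[:,2]; print('level fix deg',np.degrees(R.T@np.cross(z,[0,0,-1])).round(2))
E
```

```text
t 16.7 p [ 0.5178 -0.2188  0.0604] yaw y -159.0 z [-0.001 -0.    -1.   ] F [-0.4  0.2 -1.8] op 0.013 j6 [-0.05  0.36 -0.46  0.   -0.75  0.42]
[-0.0003 -0.0002  0.0017]
level fix deg [ 0.07  0.   -0.  ]
```

>>> send_rows(motion=[[[0, 0, 0.0006, 0, 0, 0, 0], [0, 0, 0.0005, 0, 0, 0, 0], [0, 0, 0.0005, 0, 0, 0, 0], [0, 0, 0.0003, 0, 0, 0, 0], [0, 0, 0, 0, 0, 0, 0], [0, 0, 0, 0, 0, 0, 0], [0, 0, 0, 0, 0, 0, 0], [0, 0, 0, 0, 0, 0, 0]]])

```text
time: 17.7
eef_pos: [0.518, -0.2189, 0.0588]
tool_rot: [2.589, -1.778, -0.0]
force: [-0.5, -0.2, -2.2]
opening: 0.0131
```

Still carrying the weight (-2.2 N), so I lower further in small steps.

>>> send_rows(motion=[[[0, 0, 0.0006, 0, 0, 0, 0], [0, 0, 0.0005, 0, 0, 0, 0], [0, 0, 0, 0, 0, 0, 0], [0, 0, 0.0005, 0, 0, 0, 0], [0, 0, 0, 0, 0, 0, 0], [0, 0, 0, 0, 0, 0, 0], [0, 0, 0, 0, 0, 0, 0], [0, 0, 0, 0, 0, 0, 0]]])

```text
time: 18.7
eef_pos: [0.5181, -0.2192, 0.0587]
tool_rot: [2.589, -1.778, 0.001]
force: [-2.2, 0.6, 2.4]
opening: 0.0131
```

Contact is made (+2.4 N). I release slowly, then rise.

>>> send_rows(motion=[[[0, 0, 0, 0, 0, 0, 0.2], [0, 0, 0, 0, 0, 0, 0.25], [0, 0, 0, 0, 0, 0, 0.35], [0, 0, 0, 0, 0, 0, 0.45], [0, 0, 0, 0, 0, 0, 0.45], [0, 0, -0.01, 0, 0, 0, 0.45], [0, 0, -0.02, 0, 0, 0, 0.45], [0, 0, -0.03, 0, 0, 0, 0.45]]])

```text
time: 19.7
eef_pos: [0.5173, -0.2191, 0.1189]
tool_rot: [2.588, -1.776, -0.004]
force: [1.0, -1.3, -0.2]
opening: 0.0382
```

>>> send_rows(motion=[[[0, 0, -0.03, 0, 0, 0, 0.45], [0, 0, -0.04, 0, 0, 0, 0.45], [0, 0, -0.04, 0, 0, 0, 0.45], [0.05, 0, 0, 0, 0, 0, 0.45], [0.05, 0, 0, 0, 0, 0, 0.45], [0.05, 0, 0, 0, 0, 0, 0.45], [0.05, 0, 0, 0, 0, 0, 0.45], [0, 0, 0, 0, 0, 0, 0.45]]])

```text
time: 20.7
eef_pos: [0.5931, -0.411, 0.2448]
tool_rot: [-2.592, 1.772, -0.016]
force: [0.0, 0.9, -0.7]
opening: 0.0387
```

```bash
python3 - <<'E'
from h import *
from scipy.optimize import least_squares
st(); out=[]
for n,roi in(('top',(370,180,490,300)),('scene',(222,150,295,240))):
    im=snap(n,n+'9.png'); lever(im,n); m,b=blobs(im,(4,150,100),(16,255,255),roi); c=cv2.convexHull(max(cv2.findContours(m,0,1)[0],key=cv2.contourArea))
    P=np.array([onz(n,*p[0],.040)[:2] for p in c])
    s=least_squares(lambda q:np.hypot(*(P-q).T)-.05,P.mean(0),loss='soft_l1',f_scale=.001); print(n,s.x.round(4),abs(s.fun).max())
    out.append(cv2.resize(im,(400,300)) if n=='top' else cv2.resize(im[140:440,160:480],(400,375))[:])
o=np.zeros((375,800,3),np.uint8);o[:300,:400]=out[0];o[:,400:]=out[1];cv2.imwrite('pics/c9.png',o)
E
```

```text
t 20.7 p [ 0.5931 -0.411   0.2448] yaw y -158.7 z [ 0.009 -0.004 -1.   ] F [ 0.   0.9 -0.7] op 0.0387 j6 [-0.34  0.43  0.12  0.   -1.26  0.71]
top 96 [0.6171 0.1889] angle 0.622 or -2.52
top 145 [0.5723 0.1592] angle -2.584 or 0.557
top [ 0.5189 -0.217 ] 0.009460754349458346
scene 159 [0.5741 0.1582] angle -2.524 or 0.617
scene 88 [0.6143 0.186 ] angle 0.584 or -2.557
scene 23 [0.6373 0.2004] angle 0.571 or -2.571
scene [ 0.5204 -0.2201] 0.001900586115597673
```

View pics/c9.png

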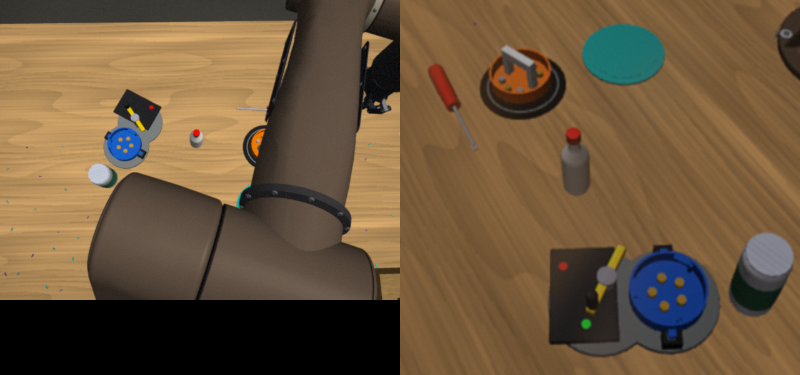

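Tray on the mat (523,78) within about 2 mm of the centre, blue tray in its dock with both ears in the forks (668,290), lever tail at green, can, bottle and screwdriver still standing or lying, arm clear of everything. I hand in.

```bash
python3 -c "
from station import ticket; print(ticket.close_job())"
```

```text
the job is handed in; nothing more can be done
None
```

The job is done and handed in at about 21 s. I pushed the lever to green and gripped the tray's bar. I then twisted the tray about 0.8 rad anticlockwise, lifted it out, carried it over the glue bottle and set it down on the black mat with about 2 N of contact force.

What the last checks showed:
- **Lever:** the tail is within about 0.02 rad of the green mark. Line fits gave 0.585 rad from the top camera and 0.59 rad from the scene camera, against a target of 0.59.
- **Orange tray:** it stands upright, about 2 to 3 mm or less from the mat's centre by the scene camera and by the tool position at release. The last top-camera fit also gave about 2 mm, but it is weak because the arm hid most of the tray (residual up to 9 mm).
- **Blue tray:** it is still in its dock, with both ears in the forks.
- **Can, glue bottle and screwdriver:** I saw no sign of movement, by eye only; I did not measure their positions again.
- **Robot:** it touches nothing, and no force reading taken between moves was more than a few newtons.

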